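# Close up the logger's module row and hold its spring cover at the inspection mark

### The arm

A 7-joint arm with a two-finger parallel gripper is mounted at the origin on a cart in front of the work surface, level with it; the furniture and walls round the work are solid. World frame = base frame: x ahead of the robot, y to its left, z up, the work surface at z = 0. Lengths are in m, angles in degrees, forces in N, time in s.
With the tool pointing down it reaches from about 0.35 to 0.9 m from the base axis. Payload 19.9 kg.
Tool frame: the origin (TCP) lies between the finger pads, 19 mm behind the fingertips; this is the grasp point; z points along the fingers, y is the line along which they close (so a half turn about z gives the same grasp; the last joint's range is limited). The gripper opens to 94 mm and grips with 3 to 60 N. Pads are 16 mm wide; open, the fingers measure 119 mm over their backs; the gripper's body (75 mm by 177 mm) begins 78 mm behind the grasp point.
Start: joints at [69.7, 23.915, -0.59, 92.452, 0.269, 63.638, -3.037], TCP at [0.192, -0.595, 0.224] pointing down, gripper open.
Joint ranges: [-161.28, 161.28], [-22.2, 115.67], [-73.04, 71.86], [3.21, 147.25], [-68.34, 248.33], [10.77, 114.83], [-161.83, 161.83]. Speed limits (degrees/s): [108.29, 108.29, 136.94, 136.94, 172.46, 172.46, 172.46].

### API

Orientations are given as [roll, pitch, yaw] about the fixed x, y, z axes, in that order (R = Rz(yaw) Ry(pitch) Rx(roll)).
In Python, from cell import robot, fingers, kin, optics, readout gives the robot as it stands. The module is installed in compiled form; this text tells all that it offers. Calls block until the motion is done:
- robot.move_to(position, orientation): joint-space move of the TCP to a pose.
- robot.move_linear(position, ori=None, max_speed=0.15): straight line of the TCP; ori=None keeps the orientation; max_speed is the mean speed in m/s.
- robot.move_j(angles): joint-space move.
- fingers.gripper_to(opening, newtons=None): finger opening in m; newtons is the grip in N (None keeps the last); returns when the fingers have stopped.
- robot.hold(seconds).
- kin.solve_ik(position, orientation): joint angles nearest the present ones, or None.
- optics.get_image(name): name is "side" or "top" or "wrist"; returns a dict with "img" (480x640x3 uint8, red, green, blue), "depth" (480x640 float32, m along the optical axis (not along the pixel's ray), 0 where there is no reading), "camera_matrix" (3x3 intrinsics, pixels), "k1" (the pictures are not rectified: a ray, as slopes to the right and down, at radius r is drawn at 1 + k1 r^2 times it, then the intrinsics apply), "R" (3x3) and "t" (3): a world point X has camera coordinates R X + t. Camera axes: x right, y down, z forward; pixel columns grow to the right and rows downward; lengths in m; the calibration is good to about 2 mm. A picture is of the moment at which its call begins.
A pose or a line that the arm cannot do raises robot.MotionError and nothing moves.
- robot.finish_job(): hands the job in; it is judged then, once.
Trained networks look in a picture, given as the dict that the camera call returned (one of the last four; its "shot" number tells which), for a name from the list of things; names that differ only in an ending like _2 or _b are one class to them, and where a whole thing is asked for, a point or a joint stands for the part that bears it (a point fixed in the world has none). Each returns a list of dicts, best first, with "p" (0 to 1); they miss things now and then, are a little off and sometimes report something else, mostly with a low value. They report only what shows in the picture. A call takes as long as a camera call. They do not tell look-alikes from the thing itself.
- optics.regions_of(picture, thing): "mask" (480x640 bool, what is visible of it) and "bbox" ([left, top, right, bottom] in pixels, round what is visible of it).
- optics.landmark_of(picture, thing): "centre" ([column, row] in pixels: a listed point, or the origin of a listed thing).
Readings, each from a call of its own:
- readout.current_time_s(): time.
- readout.current_joints(): joint angles.
- readout.current_dq(): joint speeds.
- readout.current_tau(): joint torques, N m.
- readout.current_eef_pos(): TCP position.
- readout.current_eef_rot(): TCP orientation.
- readout.current_force(): force on the tool from outside, world axes, zero at the start.
- readout.current_wrist_torque(): the same for the moment, N m.
- readout.current_gripper_width(): finger opening in m.
- readout.current_finger_force(): force on a finger pad.
Only numpy, scipy, OpenCV 4.12 (cv2) and the standard library are available. Lean on these libraries where they do the work, as an engineer would, in place of code of your own. Each camera call takes 0.05 s, during which the arm holds its last target. There are 200 camera calls.

### The job

The loose input module has come away from its neighbour on the rail of the bench logger: slide it along the rail until it butts flush against that neighbour, so that the bus contacts meet, and only then lift the logger's spring-closed cover by its bow handle. Bring the cover to 40 degrees, the long mark on the quadrant at its side, and finish with the gripper holding it still there so that the lamps inside can be read. Never open it beyond 60 degrees (the interlock would cut the supply), do not lift or tip the module off its rail, and leave the small things lying about where they are.

Things in the scene. Friction and masses are not known exactly. Their poses are not given: they have to be found in the camera images.
- logger: Bench data logger, fixed on an aluminium plate 120 (x) by 360 mm (y), 6 mm thick. Origin on the worktop at x = y = 0 of the plate (y -190 to 170 mm); x to the back, y to the left, z up. Rail 35 mm wide along y at x = 0, top 13.5 mm high. Left to right on it: grey housing (x -57 to 49, y 30 to 150, 82 mm high), fixed neighbour module (y -15 to 30, 72 mm high), bare rail with the loose module.
- neighbour_face (a point): On the fixed neighbour module: the middle of the lower edge of its right face, at the height of the rail's top (13.5 mm above the worktop). Axes as logger.
- module: Loose grey plastic module, 0.1-0.2 kg, 85 (x) by 45 mm (y, along the rail), shaped as its neighbour, axes as the logger's. Origin: centre of its underside, on the rail's top. Lower body up to z = 36 mm; nose above it 44 (x) by 45 mm (y), up to 58.5 mm. Feet straddle the rail, 1.5 mm play each side, 6 mm below the origin. Slides easily (friction 0.2). Starts 20 to 50 mm right of the neighbour.
- module_face (a point): Middle of the lower edge of the loose module's left face (22.5 mm along +y from its origin, at its underside). Module home: this point on neighbour_face.
- cover (a joint): Angle of the spring cover about the hinge at the housing's back, rad: 0 shut, grows as the front edge rises, 0.698 at the 40 degree mark, 1.047 at 60, stop at 1.31. A spring drives it shut: 0.3 N m when shut, plus 0.5 N m per rad (3 to 8 N at the handle). Aluminium plate 116 mm wide, 106 mm deep, 7 mm thick, 0.16 kg.
- cover_hinge (a point): Middle of the cover's hinge line, 86 mm above the worktop; its axes are those of logger, the hinge line runs along their y. The cover turns about this point.
- cover_handle (a point): Middle of the cover's bow handle, a round black bar of 10 mm diameter, 70 mm long, parallel to the hinge; it moves with the cover. With the cover shut it lies 85 mm in front of the hinge line (towards -x of the logger) and 34 mm above it; 30 mm clear between the bar's centre line and the cover below.
- mark_40 (a point): The long, thick black line across the rim of the steel quadrant at the left of the cover: the 40 degree mark. The rim is an arc of radius 88 mm about the hinge line, 12 mm wide, y 152 to 165 mm in the logger's frame, up to 175 mm above the worktop, with half-width lines every 10 degrees. A small pointer on the cover's left edge passes in front of the rim at the cover's angle (level when shut).
- small_screwdriver: Bystander: small screwdriver with teal handle, 145 mm long, 12 mm thick, lying in front of the plate; origin under its middle.
- spare_plug: Bystander: grey six-pole terminal plug with orange levers, 16x36x23 mm, standing in front of the housing; origin under its middle.
- hex_key: Bystander: dark hex key, 94x36x8 mm, lying behind the plate; origin under its middle.
- test_piece: Bystander: flat steel dog-bone test piece, 165x26x9 mm, lying to the right of the plate; origin under its middle.
- blue_marker: Bystander: white marker with blue cap, 132 mm long, 17 mm thick, lying behind the plate; origin under its middle.
Not all that is in view belongs to the job. What is shaped like the module but purple is not meant.

How it is judged:
By the outcome, as a careful person would: the job done as asked, in the order asked, and still so for the second after the job is handed in, while the arm keeps its last pose, push and grip.
It also fails if it takes over 46 s, if anything falls off the work surface, if the arm or the gripper's body presses on something with over 40 N, if the wrist force passes 120 N, or if a joint passes its speed limit or range.

## Working session

There is one attempt and no reset: what is moved stays moved. The work goes in short steps, each a Python script; the robot and the scene stay as the last script left them, time stands still between calls to the robot, and variables do not carry over. Pictures are saved under pics/ and viewed, at most 10 in all, crops included, and the job is handed in when it is done.

```bash
mkdir -p pics
cat > h.py <<'E'
import numpy as np, cv2
from cell import robot, fingers, kin, optics, readout
def ray(p,uv):
    K=p["camera_matrix"]; d=np.array([(uv[0]-K[0,2])/K[0,0],(uv[1]-K[1,2])/K[1,1]])
    s=d.copy()
    for _ in range(20): s=d/(1+p["k1"]*(s@s))
    return np.array([s[0],s[1],1.])
def onz(p,uv,z):
    R,t=np.array(p["R"]),np.array(p["t"]); c=-R.T@t; v=R.T@ray(p,uv); return c+v*(z-c[2])/v[2]
def bydepth(p,uv):
    R,t=np.array(p["R"]),np.array(p["t"]); u,v=int(round(uv[0])),int(round(uv[1]))
    w=p["depth"][max(v-1,0):v+2,max(u-1,0):u+2]; w=w[w>0]
    if not len(w): return None
    return R.T@(ray(p,uv)*np.median(w)-t)
def proj(p,X):
    c=np.array(p["R"])@np.array(X)+p["t"]; s=c[:2]/c[2]; s=s*(1+p["k1"]*(s@s)); K=p["camera_matrix"]
    return np.array([K[0,0]*s[0]+K[0,2],K[1,1]*s[1]+K[1,2]])
def save(p,n): cv2.imwrite("pics/"+n,cv2.cvtColor(p["img"],cv2.COLOR_RGB2BGR))
E
python3 - <<'E'
from h import *
np.set_printoptions(precision=4,suppress=True)
for c in ["top","side"]:
    p=optics.get_image(c); save(p,c+"0.png"); print(c,-np.array(p["R"]).T@p["t"])
    for n in ["logger","neighbour_face","module","module_face","cover_hinge","cover_handle","mark_40","small_screwdriver","spare_plug","hex_key","test_piece","blue_marker"]:
        for r in optics.landmark_of(p,n)[:3]: print(n,np.round(r["p"],2),np.round(r["centre"],1),bydepth(p,r["centre"]))
print(readout.current_time_s())
E
```

```text
top [ 0.4211 -0.0499  1.0907]
logger 0.63 [271.  256.4] [0.4968 0.0025 0.0715]
neighbour_face 0.62 [276.  252.8] [ 0.503  -0.0056  0.0713]
module 0.77 [309.3 249. ] [ 0.5106 -0.0608  0.0721]
module 0.61 [450.4 217.3] [ 0.571  -0.2992  0.0638]
module_face 0.91 [297.3 256.4] [ 0.4979 -0.0411  0.0705]
module_face 0.7 [439.3 225.7] [ 0.5646 -0.2946 -0.0008]
cover_hinge 0.92 [212.4 233.1] [0.5312 0.0984 0.0907]
cover_handle 0.91 [209.7 283.8] [0.4475 0.0946 0.1245]
mark_40 0.73 [168.9 277.2] [0.4556 0.1558 0.1405]
small_screwdriver 0.86 [312.3 295.2] [ 0.4351 -0.0687 -0.0001]
small_screwdriver 0.55 [398.9 241.9] [ 0.5325 -0.22    0.0093]
spare_plug 0.73 [215.2 315.6] [0.3957 0.0984 0.0222]
hex_key 0.6 [225.6 213.2] [ 0.5778  0.0898 -0.0013]
test_piece 0.88 [396.2 243. ] [ 0.5314 -0.2167 -0.0002]
test_piece 0.55 [279.1 250. ] [ 0.5126 -0.0085  0.015 ]
test_piece 0.49 [325.6 205. ] [ 0.5943 -0.0884  0.0157]
blue_marker 0.82 [323.2 200.6] [ 0.6021 -0.084   0.0153]
side [0.1459 0.629  0.4217]
logger 0.86 [316.9 317.2] [0.4322 0.1298 0.09  ]
module 0.94 [354.4 248.1] [ 0.5739 -0.2946  0.0128]
module 0.69 [327.2 294.7] [0.4503 0.0663 0.0906]
module_face 0.57 [355.5 247.9] [ 0.5715 -0.2953  0.0134]
cover_hinge 0.89 [266.4 297.5] [0.5243 0.1164 0.0918]
cover_handle 0.83 [321.5 279.8] [0.4472 0.0883 0.125 ]
mark_40 0.23 [373.4 309.9] [ 0.4259 -0.0549  0.0109]
small_screwdriver 0.72 [373.8 309.4] [ 0.4275 -0.0607  0.0086]
small_screwdriver 0.56 [267.7 298.6] [0.5212 0.1175 0.0913]
spare_plug 0.62 [353.1 369.5] [0.3881 0.1071 0.0052]
test_piece 0.88 [357.1 266.8] [ 0.5321 -0.2187  0.0053]
test_piece 0.44 [320.2 279.9] [0.4484 0.0898 0.1252]
blue_marker 0.64 [298.  288.9] [0.4984 0.0701 0.091 ]
1.3
```

Run:
```python
import cv2
a=cv2.imread("pics/top0.png")[170:350,130:490]; cv2.imwrite("pics/top0c.png",cv2.resize(a,None,fx=2.2,fy=2.2,interpolation=cv2.INTER_CUBIC))
```

```text
(no output)
```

View pics/top0c.png

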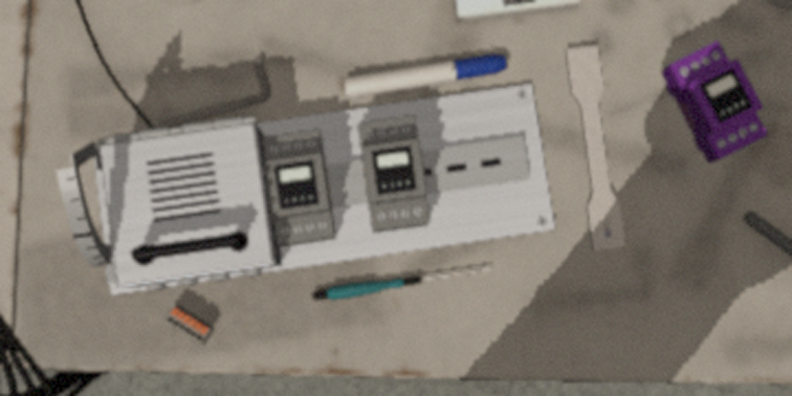

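View pics/side0.png

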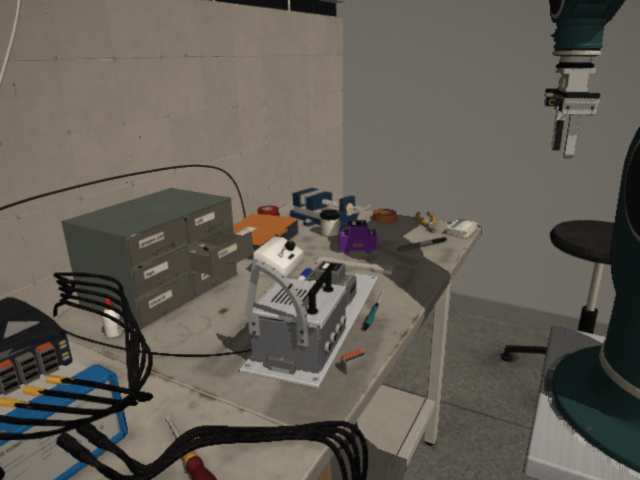

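The loose grey module is at top px (309,247), crop (395,170). The other grey one, at px (265,253), is the fixed neighbour. The purple one at px (450,217) is off the rail and is the look-alike. The grey one with gaps on both sides of it on the rail fits the description, and the enlarged crop confirms this. Next I'll fit the logger pose.

Run:
```python
from h import *
np.set_printoptions(precision=4,suppress=True)
p=optics.get_image("top")
for n,c in [("BR",(529,84)),("FR",(552,229)),("FL",(112,294))]:
    print(n,onz(p,(c[0]/2.2+130,c[1]/2.2+170),0.006))
v,u=np.mgrid[170:350,130:400]
P=np.array([[a,b] for a,b in zip(u.ravel(),v.ravel())])
R,t=np.array(p["R"]),np.array(p["t"])
D=p["depth"][P[:,1],P[:,0]]
W=np.array([R.T@(ray(p,q)*d-t) for q,d in zip(P,D)]); W[D==0]=9
def rect(m,name):
    im=np.zeros(p["depth"].shape,np.uint8); im[P[m,1],P[m,0]]=1
    n,l,s,_=cv2.connectedComponentsWithStats(im,connectivity=4)
    for i in range(1,n):
        if s[i,4]<60: continue
        q=W[l[P[:,1],P[:,0]]==i]; r=cv2.minAreaRect((q[:,:2]*1000).astype(np.float32)); print(name,s[i,4],np.round(r[0],1),np.round(r[1],1),round(r[2],2),"z",np.round(np.median(q[:,2]),4),"mean",q.mean(0))
rect((W[:,2]>.066)&(W[:,2]<.078),"nose")
rect((W[:,2]>.112)&(W[:,2]<.135),"handle")
rect((W[:,2]>.086)&(W[:,2]<.1),"cover")
rect((W[:,2]>.043)&(W[:,2]<.055),"lower")
rect((W[:,2]>.003)&(W[:,2]<.02),"plate")
for n in ["module","cover_handle"]:
    for r in optics.regions_of(p,n)[:2]: print(n,r["p"],r["bbox"])
```

```text
BR [ 0.5921 -0.169   0.006 ]
FR [ 0.4749 -0.189   0.006 ]
FL [0.4147 0.1617 0.006 ]
nose 712 [514.4 -59.5] [43.9 44.9] 9.48 z 0.072 mean [ 0.5142 -0.0595  0.0719]
nose 733 [501.6  14.7] [44.4 46.8] 9.72 z 0.0719 mean [0.5014 0.0141 0.0719]
handle 92 [452.5 156.9] [25.8 13.3] 5.41 z 0.1235 mean [0.4484 0.1547 0.1241]
handle 311 [451.1  88.3] [10.  78.6] 10.03 z 0.1236 mean [0.4511 0.0876 0.1236]
cover 4528 [486.   97.6] [113.9 124.1] 9.94 z 0.0898 mean [0.4873 0.0951 0.0899]
lower 277 [547.3 -53.9] [18.2 44.7] 9.39 z 0.0494 mean [ 0.5474 -0.0539  0.0494]
lower 277 [534.7  19.7] [18.9 45.6] 7.63 z 0.0494 mean [0.5345 0.0195 0.0495]
lower 327 [482.8 -64.6] [20.7 44.8] 9.55 z 0.0496 mean [ 0.4827 -0.0645  0.0495]
lower 332 [470.1   8.6] [21.1 45.3] 9.98 z 0.0494 mean [0.47   0.0085 0.0493]
plate 120 [ 652.  -156.3] [  8.  100.3] 4.85 z 0.0111 mean [ 0.6512 -0.1531  0.0114]
plate 475 [ 542.  -211.5] [164.7  22. ] 1.8 z 0.0079 mean [ 0.5748 -0.2137  0.0078]
plate 687 [599.6 -83.6] [ 20. 133.] 10.5 z 0.0148 mean [ 0.5973 -0.0829  0.0145]
plate 289 [568.8  82. ] [33.7 99. ] 34.88 z 0.0069 mean [0.5726 0.0763 0.007 ]
plate 5373 [515.  -64.8] [121.8 239.4] 10.25 z 0.0067 mean [ 0.518  -0.0932  0.0078]
plate 101 [486.  172.2] [61.   6.7] 10.86 z 0.0064 mean [0.4858 0.1723 0.0064]
plate 268 [428.2 -46.8] [12.4 99.6] 12.57 z 0.009 mean [ 0.4257 -0.0403  0.0092]
plate 359 [365.4 231.2] [67.7 33.9] 12.8 z 0.0125 mean [0.361  0.2331 0.0122]
module 0.79 [431.9, 190.6, 480.3, 245.5]
module 0.73 [294.4, 222.2, 324.0, 277.9]
cover_handle 0.96 [172.0, 223.0, 252.8, 300.2]
```

```bash
cat >> h.py <<'E'
from scipy.spatial.transform import Rotation as Ro
np.set_printoptions(precision=4,suppress=True)
yaw=np.radians(9.8); ex=np.array([np.cos(yaw),np.sin(yaw),0]); ey=np.array([-np.sin(yaw),np.cos(yaw),0]); ez=np.array([0,0,1.])
O=np.array([0.5029,0.0071,0])
def L(x,y,z): return O+x*ex+y*ey+z*ez
def ori(tilt=0,s=1):   # tilt>0: rotated with the opening cover (tool z towards -x); s: which half turn
    a=np.radians(tilt); z=-np.sin(a)*ex-np.cos(a)*ez; y=s*(np.cos(a)*ex-np.sin(a)*ez)
    return list(Ro.from_matrix(np.c_[np.cross(y,z),y,z]).as_euler('xyz',degrees=True))
HX,HZ=0.048,0.086   # hinge in logger frame
def bar(deg):
    f=np.radians(deg)+np.arctan2(34,85); r=.0915; return L(HX-r*np.cos(f),.0888,HZ+r*np.sin(f))
E
python3 - <<'E'
from h import *
print(readout.current_time_s(),readout.current_eef_rot(),readout.current_force())
for s in (1,-1):
    print(s,"push",kin.solve_ik(L(0,-.11,.041),ori(0,s)),kin.solve_ik(L(0,-.11,.12),ori(0,s)))
    for t0 in (-30,-20,-10,0):
        print(t0,[ (None if (q:=kin.solve_ik(bar(d),ori(t0+d,s))) is None else np.round(q).astype(int).tolist()) for d in (0,20,40)])
E
```

```text
1.45 [-179.9942    0.003    17.9245] [-0.1167  0.3618  0.4932]
1 push [ 34.1205  33.0919 -33.0448 112.4235  26.3955  42.0432  -4.9028] [ 35.9079  25.6343 -34.8029 110.1702  18.8372  49.885    1.2362]
-30 [[32, 10, -52, 141, 75, 12, -79], [34, 16, -55, 123, 24, 40, -27], [22, 28, -47, 105, 19, 67, -22]]
-20 [[39, 14, -60, 134, 40, 24, -43], [33, 24, -58, 116, 25, 53, -28], [17, 33, -42, 98, 17, 78, -20]]
-10 [[34, 18, -56, 126, 29, 36, -32], [25, 28, -49, 109, 20, 64, -24], [15, 40, -41, 91, 17, 88, -21]]
0 [[35, 26, -59, 119, 29, 51, -32], [18, 32, -42, 102, 17, 74, -21], [13, 46, -41, 85, 16, 99, -22]]
-1 push [ -37.5413   47.7039   61.8085  114.7029  -54.4811   53.2231 -116.2895] [ -38.7616   36.6009   62.1103  112.5106  -39.6953   55.5969 -127.2293]
-30 [[42, 12, -62, 140, 78, 15, 99], [39, 19, -62, 123, 28, 41, 150], [-60, 35, 62, 107, -30, 69, -155]]
-20 [[40, 15, -61, 134, 41, 24, 136], [36, 26, -62, 116, 28, 55, 150], [-56, 42, 62, 100, -32, 81, -153]]
-10 [[39, 21, -62, 126, 33, 38, 145], [-61, 34, 62, 112, -31, 66, -155], [-52, 50, 62, 93, -32, 93, -152]]
0 [[37, 28, -62, 119, 31, 51, 147], [-57, 42, 62, 105, -32, 78, -152], [-49, 56, 62, 87, -32, 103, -150]]
```

Run:
```python
from h import *
o=ori(0,1); Y=-.112
robot.move_to(L(0,Y,.2),o); fingers.gripper_to(0.0,20)
robot.move_linear(L(0,Y,.041),o,max_speed=.12)
f0=np.array(readout.current_force()); print(readout.current_time_s(),f0,readout.current_gripper_width())
robot.move_linear(L(0,-.074,.041),o,max_speed=.04)
y=-.074
print("at",(np.array(readout.current_force())-f0)@ey)
while y<-.060:
    y+=.001; robot.move_linear(L(0,y,.041),o,max_speed=.02)
    f=np.array(readout.current_force())-f0; a=(np.array(readout.current_eef_pos())-O)
    print(round(y,4),"act",a@ey,"Fy",f@ey,"Fx",f@ex,"Fz",f[2])
    if f@ey<-6: break
print(readout.current_time_s())
```

```text
6.4667 [ 1.0068 -0.5985 -0.6258] 0.00027109985524365944
at 0.316655148047085
-0.073 act -0.07302528868016152 Fy -0.26265284295537067 Fx -0.30671949104038587 Fz -0.1496724721309466
-0.072 act -0.07196960343653201 Fy 0.8980141796720698 Fx -1.0398065902285978 Fz 0.9588017743557261
-0.071 act -0.0719302135431164 Fy -4.413239127881145 Fx -1.0329032748537896 Fz -1.0640793166856564
-0.07 act -0.07188945332837805 Fy -11.417818092915374 Fx -0.342594398656866 Fz -0.3058327481723778
8.5667
```

Run:
```python
from h import *
o=ori(0,1)
robot.move_linear(L(0,-.078,.041),o,max_speed=.05)
robot.move_linear(L(-.0,-.085,.2),o,max_speed=.2)
robot.move_to(L(-.13,.02,.22),ori(-10))
fingers.gripper_to(.05)
p=optics.get_image("top")
im=p["img"][215:295,240:370]; cv2.imwrite("pics/t1.png",cv2.cvtColor(cv2.resize(im,None,fx=6,fy=6,interpolation=cv2.INTER_CUBIC),cv2.COLOR_RGB2BGR))
w=optics.get_image("wrist"); save(w,"w1.png")
print(readout.current_time_s())
for c,z0,z1 in ((p,.066,.078),(w,.066,.078),(w,.043,.055)):
    R,t=np.array(c["R"]),np.array(c["t"]); v,u=np.nonzero(c["depth"]>0)
    K=c["camera_matrix"]; pts=np.c_[u,v].astype(np.float32)
    d=np.array([(u-K[0,2])/K[0,0],(v-K[1,2])/K[1,1]]).T; s=d.copy()
    for _ in range(15): s=d/(1+c["k1"]*(s**2).sum(1,keepdims=True))
    W=(np.c_[s,np.ones(len(s))]*c["depth"][v,u][:,None]-t)@R
    q=W-O; lx,ly=q@ex,q@ey
    m=(W[:,2]>z0)&(W[:,2]<z1)&(abs(lx)<.05)&(ly>-.13)&(ly<.028)
    h,e=np.histogram(ly[m],bins=np.arange(-.13,.03,.004)); print(h)
    if m.sum(): print("y range",np.percentile(ly[m],[.5,99.5]), "x",np.percentile(lx[m],[.5,99.5]))
```

```text
11.625
[ 0  0  0  0  0  0  0  0  0  0  0  0  0  0  0  0  0 42 65 63 63 66 63 63
 64 62 64 67 60 66 63 65 64 64 63 64 65 64 63]
y range [-0.0603  0.0274] x [-0.022   0.0218]
[  0   0   0   0   0   0   0   0   0   0   0   0   0   0   0   0   0  96
 130 137 145 144 147 140 153 152 157 175 132 158 153 158 162 163 165 172
 161 176 145]
y range [-0.0607  0.025 ] x [-0.024   0.0202]
[  0   0   0   0   0   0   0   0   0   0   0   0   0   0   0   0   0  18
  22  20  36  59  88  94  96  95  98 106  95  94 101 106  98 106 103 105
 107  43   0]
y range [-0.0596  0.0194] x [-0.0437  0.0411]
```

View pics/t1.png

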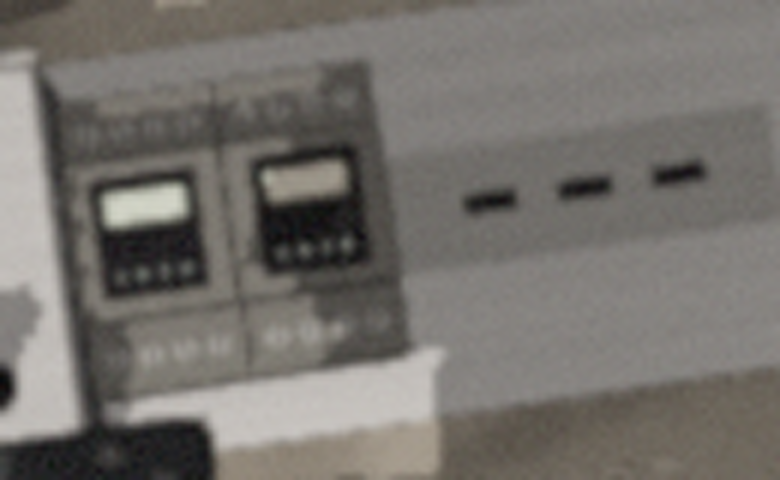

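View pics/w1.png

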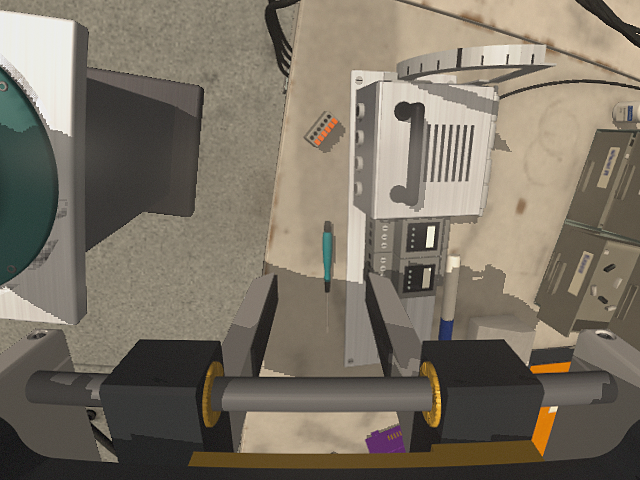

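The loose module now butts its neighbour: the seam at crop px (225,150–350) is closed, and its right edge measures y = -60.3 mm against -60 expected. Next is the handle. I'll refine the bar position from the wrist view and check where the camera sits relative to the quadrant.

```bash
cat >> h.py <<'E'
def cloud(c):
    R,t=np.array(c["R"]),np.array(c["t"]); v,u=np.nonzero(c["depth"]>0)
    K=c["camera_matrix"]; d=np.array([(u-K[0,2])/K[0,0],(v-K[1,2])/K[1,1]]).T; s=d.copy()
    for _ in range(15): s=d/(1+c["k1"]*(s**2).sum(1,keepdims=True))
    W=(np.c_[s,np.ones(len(s))]*c["depth"][v,u][:,None]-t)@R
    q=W-O; return np.c_[q@ex,q@ey,W[:,2]]
E
python3 - <<'E'
from h import *
for n in ("wrist","top"):
    p=optics.get_image(n); c=cloud(p)
    if n=="wrist":
        T=np.array(readout.current_eef_pos()); Rt=Ro.from_euler('xyz',readout.current_eef_rot(),degrees=True).as_matrix()
        print("cam in tool",Rt.T@(-np.array(p["R"]).T@p["t"]-T))
    m=(c[:,2]>.117)&(c[:,2]<.132)&(c[:,1]>.06)&(c[:,1]<.115)&(c[:,0]<0)&(c[:,0]>-.08)
    q=c[m]; print(n,m.sum(),"x",np.percentile(q[:,0],[2,50,98]),"z",np.percentile(q[:,2],[50,98]))
    for a,b in((.06,.08),(.095,.115)):
        k=q[(q[:,1]>a)&(q[:,1]<b)]; print(a,np.percentile(k[:,0],[2,98]).mean())
    m=(c[:,2]>.1)&(c[:,2]<.132)&(c[:,1]>.03)&(c[:,1]<.145)&(c[:,0]<0)&(c[:,0]>-.08)
    print("y ends",np.percentile(c[m,1],[1,99]))
    m=(c[:,2]>.086)&(c[:,2]<.1)&(c[:,1]>.02)&(c[:,1]<.16); print("cover x,y",np.percentile(c[m,0],[1,99]),np.percentile(c[m,1],[1,99]),np.median(c[m,2]))
E
```

```text
cam in tool [ 0.0848 -0.0004 -0.1605]
wrist 942 x [-0.0435 -0.0403 -0.0346] z [0.124  0.1259]
0.06 -0.0390835431053653
0.095 -0.03900170682423149
y ends [0.0496 0.1265]
cover x,y [-0.0591  0.0537] [0.0306 0.151 ] 0.09001025656510676
top 221 x [-0.042  -0.0375 -0.0325] z [0.124  0.1279]
0.06 -0.03708851834884652
0.095 -0.03742927479567648
y ends [0.0498 0.1265]
cover x,y [-0.0562  0.2674] [0.0319 0.1514] 0.08991621247392409
```

Run:
```python
from h import *
B=bar(0)
fingers.gripper_to(.04,25)
robot.move_to(B+.09*ez,ori(0)); robot.move_linear(B+.03*ez,ori(0),max_speed=.15)
f0=np.array(readout.current_force())
robot.move_linear(B+.001*ez,ori(0),max_speed=.05)
print(np.array(readout.current_force())-f0)
fingers.gripper_to(0.0,25)
f=np.array(readout.current_force())-f0
print(readout.current_time_s(),readout.current_gripper_width(),readout.current_finger_force(),"Fx",f@ex,"Fy",f@ey,"Fz",f[2],readout.current_eef_pos()-B)
```

```text
[ 0.2788 -0.2038  0.0466]
14.75 0.008973007028081384 25.00212460756302 Fx -8.020453035782422 Fy -0.1785355216788635 Fz 6.609573716433278 [-0.001  -0.0002  0.0008]
```

```bash
sed -i 's/^HX,HZ=0.048/HX,HZ=0.0468/' h.py
python3 - <<'E'
from h import *
for d in range(4,37,4):
    robot.move_linear(bar(d)+.0008*ez*0,ori(d),max_speed=.05)
    f=np.array(readout.current_force()); print(d,"F",f@ex,f@ey,f[2],np.linalg.norm(f),"M",readout.current_wrist_torque(),"w",readout.current_gripper_width(),"e",(np.array(readout.current_eef_pos())-bar(d))*1e3)
    if np.linalg.norm(f)>40: print("STOP"); break
print(readout.current_time_s())
for n in("top","side"):
    p=optics.get_image(n); save(p,n+"2.png"); c=cloud(p)
    m=(c[:,1]>.035)&(c[:,1]<.05)&(c[:,0]>-.04)&(c[:,0]<.04)&(c[:,2]>.095)&(c[:,2]<.2)
    if m.sum()>30: print(n,m.sum(),"plane deg",-np.degrees(np.arctan(np.polyfit(c[m,0],c[m,2],1)[0])),np.polyfit(c[m,0],c[m,2],1))
E
```

```text
4 F -2.2703346080851365 -0.2631574907826138 -3.406028525637396 4.101792463677282 M [-0.2858  0.1878 -0.0099] w 0.008874962894562834 e [-0.4324 -0.0942 -0.3287]
8 F -3.8015373630959104 -0.19451689098265404 -4.13695579774848 5.621736957241644 M [-0.2246  0.2877  0.0419] w 0.009046506606074858 e [-0.5183 -0.1156 -0.4029]
12 F -4.40886581404027 -0.3689467610794843 -2.6727999087727716 5.168953359342658 M [-0.3247  0.4232  0.015 ] w 0.009536644473976433 e [-0.5966 -0.1047 -0.4143]
16 F -4.335410577893593 -0.3755647865170953 -2.890964864593672 5.224414956346633 M [-0.332   0.502   0.0232] w 0.009296245727416894 e [-0.6575 -0.1571 -0.434 ]
20 F -5.796645406594029 -1.4154110045320083 -0.696278465570572 6.007436223810893 M [-0.3828  0.6453  0.0833] w 0.009400274639747243 e [-0.7532 -0.1657 -0.4394]
24 F -7.523755917439992 -1.2351595307406733 -1.1951088647794927 7.717564860127017 M [-0.4183  0.7706  0.0526] w 0.009103911655586463 e [-0.8316 -0.1643 -0.4402]
28 F -8.380691774084436 -1.120672432168632 -0.1179137826399389 8.456110510900729 M [-0.5366  1.0905  0.1716] w 0.009144557734180781 e [-0.8921 -0.1744 -0.3865]
32 F -10.15891659414086 -1.6143228505613045 1.0284387270222215 10.337664670891295 M [-0.5897  1.3006  0.2294] w 0.009130398054993919 e [-0.9585 -0.2019 -0.3395]
36 F -10.545483556936102 -1.7573723088552284 2.1296868447736155 10.900969999882701 M [-0.7711  1.5646  0.2661] w 0.009621740085215736 e [-0.9826 -0.221  -0.2769]
17.2
side 62 plane deg 34.23581081573085 [-0.6805  0.1235]
```

Run:
```python
from h import *
a=cv2.imread("pics/side2.png")[210:400,190:390]; cv2.imwrite("pics/s2c.png",cv2.resize(a,None,fx=3.1,fy=3.1,interpolation=cv2.INTER_CUBIC))
p=optics.get_image("side")
for y in (.1585,.151):
  for d in (30,36,40,44): print(y,d,[(proj(p,L(HX-r*np.cos(np.radians(d)),y,HZ+r*np.sin(np.radians(d))))-[190,210])*3.1 for r in (.076,.088)])
```

```text
0.1585 30 [array([304.7911, 280.182 ]), array([327.2923, 270.8452])]
0.1585 36 [array([294.5733, 264.5919]), array([315.4014, 252.6152])]
0.1585 40 [array([286.9411, 254.6189]), array([306.5039, 240.9527])]
0.1585 44 [array([278.7008, 245.05  ]), array([296.8878, 229.7641])]
0.151 30 [array([311.5754, 272.1844]), array([333.8996, 262.8761])]
0.151 36 [array([301.4754, 256.7422]), array([322.1465, 244.821 ])]
0.151 40 [array([293.9279, 246.8665]), array([313.3487, 233.2734])]
0.151 44 [array([285.777, 237.393]), array([303.8376, 222.1975])]
```

View pics/s2c.png

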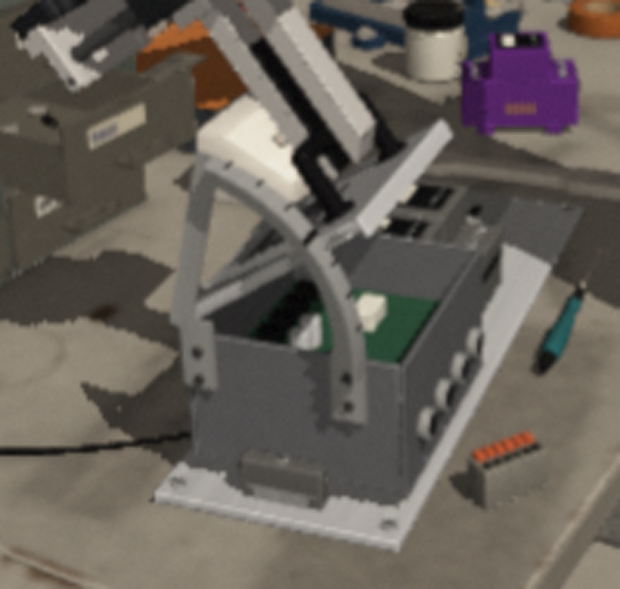

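```bash
cat >> h.py <<'E'
def measure():
    for n in ("side","wrist","top"):
        p=optics.get_image(n); c=cloud(p); best=(0,)
        for y0,y1 in ((.034,.052),(.128,.146),(.034,.146)):
            k=c[(c[:,1]>y0)&(c[:,1]<y1)&(c[:,2]>.095)&(c[:,2]<.19)&(c[:,0]>-.06)&(c[:,0]<.045)]
            for a in np.arange(30,50,.25):  # top-face line at slope a through the hinge, offset free
                r=np.radians(a); e=(k[:,2]-HZ)*np.cos(r)-(HX-k[:,0])*np.sin(r)
                for o in np.arange(0,.009,.0005):
                    s=(abs(e-o)<.0015).sum()
                    if s>best[0]: best=(s,a,o,y0,y1,len(k))
        print(n,best)
        if n=="side": save(p,"side3.png")
E
python3 - <<'E'
from h import *
print("before"); measure()
for d in (38.5,40.8): robot.move_linear(bar(d),ori(d),max_speed=.03)
robot.hold(.3)
e=np.array(readout.current_eef_pos())-O; f=np.degrees(np.arctan2(e[2]-HZ,HX-e@ex)-np.arctan2(34,85)); print("tcp angle",f,"r",np.hypot(e[2]-HZ,HX-e@ex),readout.current_force())
measure(); print(readout.current_time_s())
a=cv2.imread("pics/side3.png")[240:330,230:350]; cv2.imwrite("pics/s3c.png",cv2.resize(a,None,fx=6,fy=6,interpolation=cv2.INTER_CUBIC))
E
```

```text
before
side (np.int64(677), np.float64(34.5), np.float64(0.0035), 0.034, 0.146, 2118)
wrist (np.int64(18143), np.float64(34.5), np.float64(0.004), 0.034, 0.146, 23975)
top (np.int64(581), np.float64(34.5), np.float64(0.005), 0.034, 0.146, 1093)
tcp angle 40.29316835913636 r 0.09184248909151686 [-9.1903 -1.9296  1.5707]
side (np.int64(501), np.float64(39.25), np.float64(0.0035), 0.034, 0.146, 1899)
wrist (np.int64(18491), np.float64(39.25), np.float64(0.004), 0.034, 0.146, 24144)
top (np.int64(842), np.float64(38.5), np.float64(0.006), 0.034, 0.146, 1793)
18.5083
```

View pics/s3c.png

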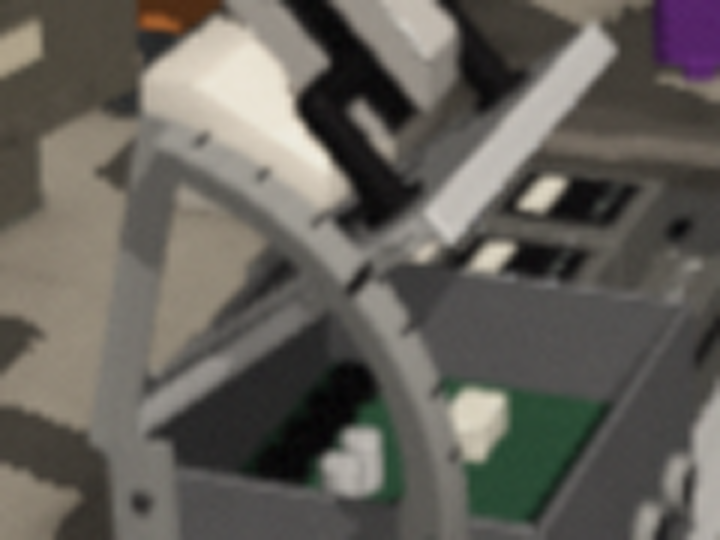

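Three cameras put the cover at about 39.2°, and in the side crop the edge has nearly reached the long mark at px (357,275). I'll add 0.8°, check once more and hand in.

Run:
```python
from h import *
robot.move_linear(bar(41.6),ori(41.6),max_speed=.02); robot.hold(.5)
measure()
c=cloud(optics.get_image("top")); m=(c[:,2]>.066)&(c[:,2]<.078)&(abs(c[:,0])<.03)&(c[:,1]>-.13)&(c[:,1]<.0)
print("module",np.percentile(c[m,1],[.5,99.5]),m.sum(),readout.current_gripper_width(),readout.current_finger_force(),readout.current_time_s())
```

```text
side (np.int64(475), np.float64(39.75), np.float64(0.004), 0.034, 0.146, 1852)
wrist (np.int64(18575), np.float64(40.25), np.float64(0.004), 0.034, 0.146, 24218)
top (np.int64(882), np.float64(40.25), np.float64(0.0045000000000000005), 0.034, 0.146, 1897)Traceback (most recent call last):
  File "<stdin>", line 5, in <module>
    return _quantile_unchecked(
        a, q, axis, out, overwrite_input, method, keepdims, weights)
    return _ureduce(a,
                    func=_quantile_ureduce_func,
    ...<5 lines>...
                    overwrite_input=overwrite_input,
                    method=method)
    r = func(a, **kwargs)
    result = _quantile(arr,
                       quantiles=q,
    ...<2 lines>...
                       out=out,
                       weights=wgt)
    slices_having_nans = np.isnan(arr[-1, ...])
                                  ~~~^^^^^^^^^
IndexError: index -1 is out of bounds for axis 0 with size 0
```

The arm hides the module from the top camera, but nothing has touched it since I confirmed it was flush. The cover reads about 40.1° and the grip is holding.

Run:
```python
from h import *
print(readout.current_gripper_width(),readout.current_finger_force(),readout.current_time_s())
print(robot.finish_job())
```

```text
0.00917381710143301 25.001492500305176 19.4583
the job is handed in; nothing more can be done
None
```

The job is handed in at about 19.5 s of the 46 s allowed: the module was flush against its neighbour before the cover was lifted (the arm hid it from the top camera in the last check), and the gripper is holding the cover at about 40°, as measured by three cameras.

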